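# Clip down the lid of the damp box

### The job

The lid is on the potter's damp box but its four blue side clips are still open: flip them down one after the other until each lies flat against its side of the box. Do not shove or tip the box, and leave the pots and other things around it where they are.

Things in the scene. Friction and masses are not known exactly. Their poses are not given: they have to be found in the camera images.
- damp_box: Potter's damp box standing on the table, heavy (about 3 kg) but loose: pale green-grey rectangular body 120 x 190 mm and 106 mm high, with a white lid on, 132 x 202 mm, its top 128 mm above the table (nothing stands on it). Origin: centre of the underside. Its x axis points along the 120 mm side, its y axis along the 190 mm side, z up.
- clip_near (a joint): Angle of the blue clip in the middle of the box's -x side. 0 = shut, pointing straight down flat along the side (hard stop); 1.57 = sticking straight out; 2.3 = up and out (other stop). Starts open, 1.1 to 2.1. Friction hinge, no spring: it stays where it is left and turns at about 0.06 N m (1 to 3 N of push).
- hinge_near (a point): Middle of the hinge line of the clip on that side, fixed to the box: 69 mm out from the box's centre along its -x axis, 118 mm above the table. The hinge line is level and runs along the side.
- lip_near (a point): Middle of the free end of the clip on the -x side; moves with it. The clip is a flat flap 70 mm wide (along the side), 60 mm long from hinge to free end and 5 mm thick, with a 5 mm lip at its free end; when shut its outer face lies 4 mm and its lip 9 mm outside the hinge line.
- clip_far (a joint): Angle of the blue clip in the middle of the box's +x side. 0 = shut, pointing straight down flat along the side (hard stop); 1.57 = sticking straight out; 2.3 = up and out (other stop). Starts open, 1.1 to 2.1. Friction hinge, no spring: it stays where it is left and turns at about 0.06 N m (1 to 3 N of push).
- hinge_far (a point): Middle of the hinge line of the clip on that side, fixed to the box: 69 mm out from the box's centre along its +x axis, 118 mm above the table. The hinge line is level and runs along the side.
- lip_far (a point): Middle of the free end of the clip on the +x side; moves with it. The clip is a flat flap 70 mm wide (along the side), 60 mm long from hinge to free end and 5 mm thick, with a 5 mm lip at its free end; when shut its outer face lies 4 mm and its lip 9 mm outside the hinge line.
- clip_left (a joint): Angle of the blue clip in the middle of the box's +y side. 0 = shut, pointing straight down flat along the side (hard stop); 1.57 = sticking straight out; 2.3 = up and out (other stop). Starts open, 1.1 to 2.1. Friction hinge, no spring: it stays where it is left and turns at about 0.06 N m (1 to 3 N of push).
- hinge_left (a point): Middle of the hinge line of the clip on that side, fixed to the box: 104 mm out from the box's centre along its +y axis, 118 mm above the table. The hinge line is level and runs along the side.
- lip_left (a point): Middle of the free end of the clip on the +y side; moves with it. The clip is a flat flap 70 mm wide (along the side), 60 mm long from hinge to free end and 5 mm thick, with a 5 mm lip at its free end; when shut its outer face lies 4 mm and its lip 9 mm outside the hinge line.
- clip_right (a joint): Angle of the blue clip in the middle of the box's -y side. 0 = shut, pointing straight down flat along the side (hard stop); 1.57 = sticking straight out; 2.3 = up and out (other stop). Starts open, 1.1 to 2.1. Friction hinge, no spring: it stays where it is left and turns at about 0.06 N m (1 to 3 N of push).
- hinge_right (a point): Middle of the hinge line of the clip on that side, fixed to the box: 104 mm out from the box's centre along its -y axis, 118 mm above the table. The hinge line is level and runs along the side.
- lip_right (a point): Middle of the free end of the clip on the -y side; moves with it. The clip is a flat flap 70 mm wide (along the side), 60 mm long from hinge to free end and 5 mm thick, with a 5 mm lip at its free end; when shut its outer face lies 4 mm and its lip 9 mm outside the hinge line.
- wet_bowl: Freshly thrown brown bowl on a round wooden bat 88 mm across, 62 mm high in all; stands beside a corner of the box. Origin: centre of the underside. Leave it alone.
- bisque_pot: Terracotta pot 80 mm across, 82 mm high, beside a corner of the box. Origin: centre of the underside. Leave it alone.
- glaze_jar: Blue jar 68 mm across, 85 mm high, black cap, beside a corner of the box. Origin: centre of the underside. Leave it alone.
- rib: Flat wooden potter's rib 60 x 110 x 8 mm lying beside a corner of the box. Origin: centre of the underside. Leave it alone.
- jug: Clay-stained jug 116 mm across, 135 mm high, with a handle, left of the box. Origin: centre of the underside. Leave it alone.
Things that resemble listed ones, but are neither listed nor needed, are in the scene too. What is shaped like the damp_box but turquoise is not meant.

How it is judged (in metres and radians):
At the end, for the whole second after the job is handed in: All four clips are within 0.15 rad of hanging straight down against the box, and the box stands still and level (within 0.05 rad) within 30 mm of where it stood (value of joint each of clip_near, clip_far, clip_left, clip_right below 0.15 rad and angle between damp_box's own z axis and vertical below 0.05 rad and linear speed of damp_box below 0.02 m/s and distance of damp_box from where it was at the start of the episode below 0.03 m); the robot touches nothing.
It fails at once if the damp box is shoved more than 30 mm or tipped by more than 0.2 rad (distance of damp_box from where it was at the start of the episode above 0.03 m or angle between damp_box's own z axis and vertical above 0.2 rad).
It fails at once if a pot, the jar, the jug or the rib is moved by more than 30 mm (distance of any of wet_bowl, bisque_pot, glaze_jar, rib, jug from where it was at the start of the episode above 0.03 m).
It also fails if it takes over 54 s, if anything falls off the work surface, if the arm or the gripper's body presses on something with over 40 N, if the wrist force passes 120 N, or if a joint passes its speed limit or range.

### The arm

A 6-joint arm with a two-finger parallel gripper is mounted at the origin on the work surface. World frame = base frame: x ahead of the robot, y to its left, z up, the work surface at z = 0. Lengths are in mm, angles in rad, forces in N, time in s.
With the tool pointing down it reaches from about 400 to 925 mm from the base axis. Payload 12.5 kg.
Tool frame: the origin (TCP) lies at the very end of the fingers, on their centre line; the grasp point (between the pads) lies 19 mm behind it; z points along the fingers, y is the direction in which the jaws open and shut (so a half turn about z gives the same grasp; the last joint's range is limited). The gripper opens to 95 mm and grips with 3 to 60 N. Pads are 20 mm wide; open, the fingers measure 119 mm over their backs; the gripper's body (75 mm by 180 mm) begins 59 mm behind the grasp point.
Start: joints at [-1.383, 0.491, 1.559, -0, 1.092, -0.106], TCP at [181.018, -598.23, 214.661] pointing down, gripper open.
Joint ranges: [-3.1, 3.1], [-0.84, 2.19], [0.05, 2.79], [-1.13, 4.28], [0.06, 2.93], [-2.69, 2.69]. Speed limits (rad/s): [2.22, 2.22, 2.79, 3.14, 3.14, 3.14].

### API

Orientations are given as [roll, pitch, yaw] about the fixed x, y, z axes, in that order (R = Rz(yaw) Ry(pitch) Rx(roll)).
In Python, from cell import env, read_camera, get_calibration gives the robot as it stands.
- The arm moves only by the tool arm_command, never from a script. Its argument "targets" is a list of rows, each a list of 3 entries, a list of its own where there are three numbers: the turn, a rotation vector about the tool's x, y, z in rad, then the shift along the tool's x, y, z in m, then the closure in counts, from 0 (fully open) to 255 (shut). In form: [[[rx, ry, rz], [tx, ty, tz], fingers], ...]. A call has 1 to 8 rows; each row is the pose to reach, as a shift and turn from the pose commanded when the call began, along the tool's axes at that moment; what a row does not reach only later rows make up. A row lasts 1/10 s, in which the tool goes at most 50 mm and 8.59 degrees, less where a joint would pass 70% of its speed; a pose out of reach is approached as far as the arm can. A call with a gripper value outside its range is refused whole. The fingers move at their own pace and stop on an object; the grip force is fixed at half the most. Time passes only in rows, so rows that repeat a pose let the fingers close. It gives the time, the measured TCP pose, the force and the opening at its end, in the units of the state.
- env.state(): the state, without advancing time (a new reading comes with each control period).
- read_camera(name): name is "side" or "top" or "wrist"; returns (picture, depth): 400x640x3 uint8, blue, green, red; 400x640 float32, mm along the optical axis (not along the pixel's ray), 0 where there is no reading.
- get_calibration(name): a dict with "vfov" (degrees; the focal length in pixels is half the picture's height over the tangent of half this angle, whatever the lens; pixels are square), "cx", "cy" (the principal point, pixels), "world_from_camera" (4x4, takes a point from camera to world coordinates). Camera axes: x right, y down, z forward; pixel columns grow to the right and rows downward; lengths in mm; the calibration is good to about 2 mm. A picture is of the moment at which its call begins: read the wrist's pose just before it. get_calibration takes no time and is no camera call; for the wrist camera it gives the pose at the moment of the call.
- env.job_done(): hands the job in, once; it reports no verdict.
The state is a dict: "t": time; "joints": joint angles; "qvel": joint speeds; "tau": joint torques, N m; "eef_pos": TCP position; "tcp_rot": TCP orientation; "ft_force": force on the tool from outside, world axes, zero at the start; "moment": the same for the moment, N m; "opening": opening from 0.0 (shut) to 1.0 (fully open).
Only numpy, scipy, OpenCV 4.12 (cv2) and the standard library are available. Lean on these libraries where they do the work, as an engineer would, in place of code of your own. Each camera call takes 0.05 s, during which the arm holds its last target.

## Working session

There is one attempt and no reset: what is moved stays moved. The work goes in short steps, Python scripts to look and compute and a tool call to move; the robot and the scene stay as the last step left them, time stands still between calls to the robot, and variables do not carry over. Pictures are saved under pics/ and viewed, and the job is handed in when it is done.

Besides the shell and the picture viewer there is one more tool, called after "Call:" as name(argument=value, ...) on one line, values as JSON. arm_command: Moves the arm, as the interface text tells. Its arguments: {"type":"object","properties":{"targets":{"type":"array"}},"required":["targets"]}

```bash
ls; mkdir -p pics
python3 - <<'E'
from cell import env, read_camera, get_calibration
import cv2,numpy as np
print(env.state())
for n in ("side","top","wrist"):
    c=get_calibration(n); p,d=read_camera(n); 
    print(n,c)
    cv2.imwrite(f"pics/{n}0.png",p); np.save(f"pics/{n}0.npy",d)
E
```

```text
pics
{'t': 0.0, 'joints': array([-1.38262932e+00,  4.91544924e-01,  1.55948779e+00,  1.81520049e-05,
        1.09167220e+00, -1.05598128e-01]), 'qvel': array([ 0.00036775,  0.001743  , -0.00046977,  0.00102799, -0.00079867,
       -0.00088317]), 'tau': array([ 3.31413859e-03, -6.12633419e+01, -2.58174831e+01,  6.93376316e-02,
        4.83759586e-02, -1.19252545e-04]), 'eef_pos': array([ 180.95286299, -597.96479941,  214.05763327]), 'tcp_rot': array([-3.14048829e+00, -1.33243446e-04,  2.93756685e-01]), 'ft_force': array([-0.58076997,  0.09123544,  0.39725023]), 'moment': array([-0.03899935, -0.00759095, -0.02195671]), 'opening': 0.9997735088225094}
side {'vfov': 51.62081485363579, 'cx': 316.84980104889354, 'cy': 197.54491354056952, 'world_from_camera': array([[-7.12666298e-01, -3.87512213e-01,  5.84757242e-01,
        -1.14654244e+02],
       [-7.01495700e-01,  3.89818602e-01, -5.96611465e-01,
         7.89271218e+02],
       [ 3.24497845e-03, -8.35389576e-01, -5.49648731e-01,
         7.05701636e+02],
       [ 0.00000000e+00,  0.00000000e+00,  0.00000000e+00,
         1.00000000e+00]
[... 193 characters left out ...]
     [-9.99700582e-01, -2.44400500e-02,  1.19574030e-03,
         1.27393292e+02],
       [ 8.18407078e-04, -8.22359945e-02, -9.96612548e-01,
         1.22836333e+03],
       [ 0.00000000e+00,  0.00000000e+00,  0.00000000e+00,
         1.00000000e+00]])}
wrist {'vfov': 67.55564148481282, 'cx': 322.756705992123, 'cy': 198.1441328777692, 'world_from_camera': array([[ 2.89061501e-01, -9.13542679e-01, -2.86152448e-01,
         2.62600758e+02],
       [-9.57310525e-01, -2.75872518e-01, -8.63186675e-02,
        -5.72461379e+02],
       [-8.58094831e-05,  2.98888154e-01, -9.54288145e-01,
         3.84574556e+02],
       [ 0.00000000e+00,  0.00000000e+00,  0.00000000e+00,
         1.00000000e+00]])}
```

View pics/top0.png

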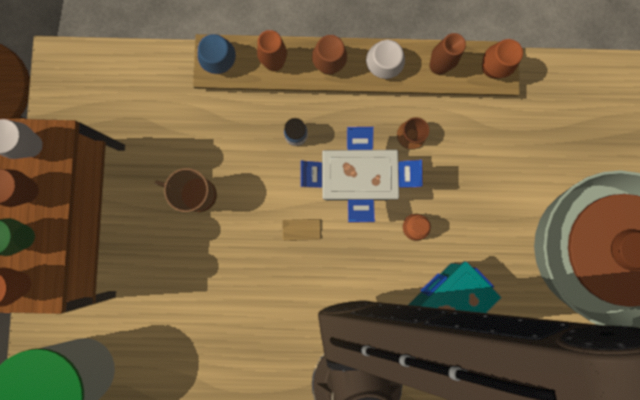

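View pics/side0.png

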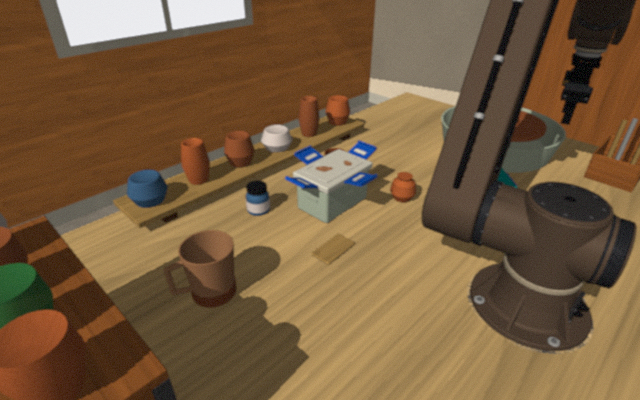

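The white-lidded pale box is at top (360,175), with four blue clips around it. The turquoise look-alike is at (465,290) and isn't meant. I'll confirm with a crop and measure from depth.

```bash
cat > h.py <<'E'
import cv2,numpy as np
from cell import env, read_camera, get_calibration
def cloud(n,d,c):
    h,w=d.shape; f=h/2/np.tan(np.radians(c["vfov"])/2)
    u,v=np.meshgrid(np.arange(w),np.arange(h))
    P=np.stack([(u-c["cx"])/f*d,(v-c["cy"])/f*d,d],-1)
    T=np.array(c["world_from_camera"]); return P@T[:3,:3].T+T[:3,3]
def proj(c,p,h=400):
    T=np.linalg.inv(np.array(c["world_from_camera"])); q=T[:3,:3]@np.array(p,float)+T[:3,3]
    f=h/2/np.tan(np.radians(c["vfov"])/2); return f*q[0]/q[2]+c["cx"], f*q[1]/q[2]+c["cy"]
E
python3 - <<'E'
from h import *
for n,(x0,x1,y0,y1) in dict(top=(270,450,100,250),side=(230,420,120,270)).items():
    p=cv2.imread(f"pics/{n}0.png"); d=np.load(f"pics/{n}0.npy")
    cv2.imwrite(f"pics/{n}crop.png",cv2.resize(p[y0:y1,x0:x1],None,fx=4,fy=4,interpolation=cv2.INTER_CUBIC))
    c=get_calibration(n); P=cloud(n,d,c)
    hsv=cv2.cvtColor(p,cv2.COLOR_BGR2HSV)
    roi=np.zeros(d.shape,bool); roi[y0:y1,x0:x1]=1
    lid=roi&(abs(P[...,2]-128)<6)&(hsv[...,1]<70)&(hsv[...,2]>110)&(d>0)
    k,l,s,cen=cv2.connectedComponentsWithStats(lid.astype(np.uint8)); i=1+np.argmax(s[1:,4]); lid=cv2.morphologyEx((l==i).astype(np.uint8),cv2.MORPH_CLOSE,np.ones((9,9)))>0
    Q=P[lid&(d>0)]; print(n,"lid n",len(Q),"med z",np.median(Q[:,2]),cv2.minAreaRect(Q[:,:2].astype(np.float32)), Q.mean(0))
    bl=roi&(hsv[...,0]>105)&(hsv[...,0]<130)&(hsv[...,1]>150)&(d>0)
    k,l,s,cen=cv2.connectedComponentsWithStats(bl.astype(np.uint8))
    for i in range(1,k):
        if s[i,4]>60:
            q=P[l==i]; print(" blue",cen[i].round(),s[i,4],q.mean(0).round(),np.percentile(q,3,0).round(),np.percentile(q,97,0).round())
E
```

```text
top lid n 3772 med z 127.84239827619285 ((581.0296020507812, 21.308799743652344), (132.80389404296875, 225.2098846435547), 1.4385520219802856) [580.46068378  12.30662393 127.70250526]
 blue [360. 137.] 358 [680.  15. 131.] [652. -15. 122.] [702.  45. 142.]
 blue [411. 173.] 426 [ 585. -122.  133.] [ 555. -145.  121.] [617. -93. 146.]
 blue [315. 172.] 94 [582. 131. 130.] [550. 118. 121.] [607. 150. 140.]
 blue [361. 211.] 355 [483.   9. 129.] [459. -21. 120.] [512.  39. 139.]
side lid n 1743 med z 127.62916387227847 ((622.5237426757812, -95.05624389648438), (183.66558837890625, 488.2830810546875), 20.741058349609375) [576.99597041  22.05087852 126.7935761 ]
 blue [363. 149.] 176 [ 582. -124.  134.] [ 553. -143.  124.] [614. -97. 144.]
 blue [307. 154.] 185 [684.  19. 131.] [656. -17. 123.] [705.  50. 139.]
 blue [361. 180.] 186 [476.  17. 130.] [454. -20. 123.] [510.  45. 139.]
 blue [300. 183.] 97 [565. 159. 142.] [542. 124. 125.] [605. 171. 150.]
```

View pics/topcrop.png

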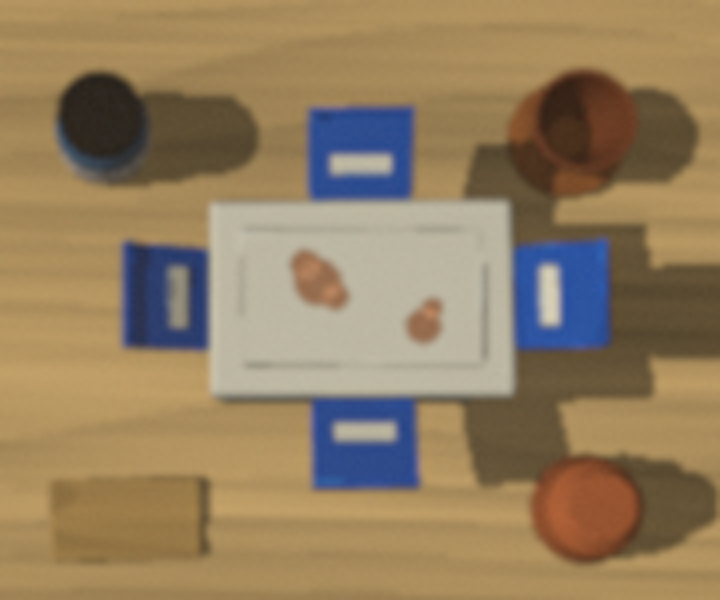

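View pics/sidecrop.png

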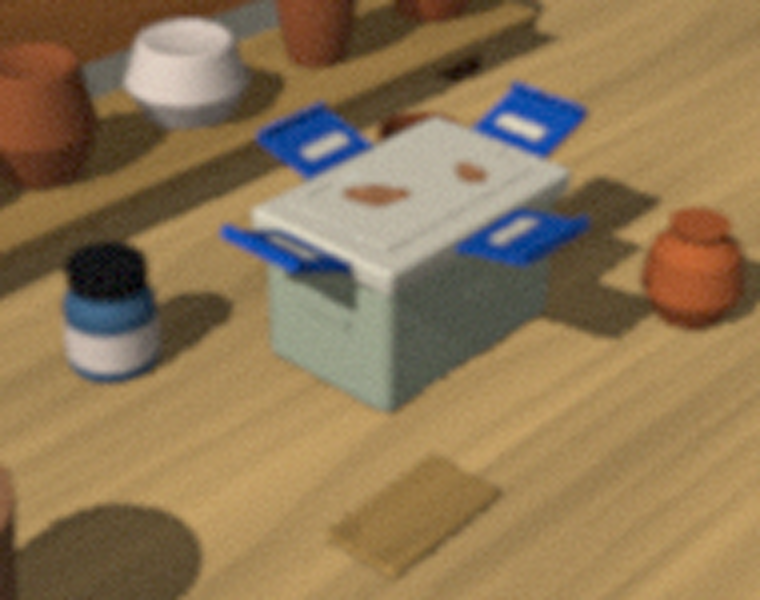

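The crops confirm it: pale green-grey body, white lid, and four open clips, all pointing slightly up (tips at z about 140–150). Next I'll refine the box pose, the obstacle heights and the tip positions.

Run:
```python
from h import *
p=cv2.imread("pics/top0.png"); d=np.load("pics/top0.npy"); c=get_calibration("top"); P=cloud("top",d,c)
f=200/np.tan(np.radians(c["vfov"])/2); T=np.array(c["world_from_camera"])
def ray(u,v,z):
    r=T[:3,:3]@np.array([(u-c["cx"])/f,(v-c["cy"])/f,1]); return T[:3,3]+r*(z-T[2,3])/r[2]
cor=[(270+a/4-.4,100+b/4-.4) for a,b in [(210,202),(512,201),(514,396),(210,397)]]
W=np.array([ray(u,v,128) for u,v in cor]); print(W.round(1), W.mean(0).round(1))
for i in range(4): e=W[(i+1)%4]-W[i]; print(np.linalg.norm(e).round(1), np.degrees(np.arctan2(e[1],e[0])).round(2))
# tight lid mask
hsv=cv2.cvtColor(p,cv2.COLOR_BGR2HSV)
m=np.zeros(d.shape,np.uint8); m[145:205,322:401]=((hsv[145:205,322:401,1]<75)&(hsv[145:205,322:401,2]>120)).astype(np.uint8)
m=cv2.morphologyEx(cv2.morphologyEx(m,cv2.MORPH_CLOSE,np.ones((15,15))),cv2.MORPH_OPEN,np.ones((11,11)))
q=np.argwhere(m>0)[:,::-1]; V=np.array([ray(u,v,128) for u,v in q],np.float32)[:,:2]
print(cv2.minAreaRect(V))
# clips: blue width tips
for n,(a,b,e,g) in dict(far=(340,380,125,150),near=(340,380,199,225),left=(298,324,155,192),right=(398,426,155,192)).items():
    s=np.s_[e:g,a:b]; bl=(hsv[s][...,0]>100)&(hsv[s][...,0]<132)&(hsv[s][...,1]>120); q=P[s][bl&(P[s][...,2]>100)]
    ax=0 if n in("far","near") else 1
    o=abs(q[:,ax]-[581,12][ax]); k=np.polyfit(o,q[:,2],1); hr=[69,104][ax]
    print(n,"out max",np.percentile(o,98)-hr,"cross mid",(np.percentile(q[:,1-ax],2)+np.percentile(q[:,1-ax],98))/2,"slope angle",1.5708+np.arctan(k[0]),"zmax",np.percentile(q[:,2],98))
# heights map in the path corridor
for x0,x1,y0,y1 in [(150,700,-700,-180),(430,560,-300,-180),(640,800,-300,-60),(640,800,60,200),(400,540,60,200),(480,700,200,400)]:
    r=(P[...,0]>x0)&(P[...,0]<x1)&(P[...,1]>y0)&(P[...,1]<y1)&(d>0); print((x0,x1,y0,y1),P[r][:,2].max().round() if r.any() else None)
```

```text
[[643.2 113.9 128. ]
 [648.8 -87.4 128. ]
 [518.3 -89.8 128. ]
 [512.7 110.9 128. ]] [580.7  11.9 128. ]
201.4 -88.4
130.6 -178.95
200.8 91.59
130.6 1.32Traceback (most recent call last):
  File "<stdin>", line 14, in <module>
cv2.error: OpenCV(4.12.0) /io/opencv/modules/imgproc/src/convhull.cpp:143: error: (-215:Assertion failed) total >= 0 && (depth == CV_32F || depth == CV_32S) in function 'convexHull'
```

The lid measures 201 x 131 mm (should be 202 x 132), centre (581, 12), yaw about +1.5°. That's consistent with the description.

Run:
```python
from h import *
p=cv2.imread("pics/top0.png"); d=np.load("pics/top0.npy"); c=get_calibration("top"); P=cloud("top",d,c)
hsv=cv2.cvtColor(p,cv2.COLOR_BGR2HSV)
yaw=np.radians(1.5); R=np.array([[np.cos(yaw),np.sin(yaw)],[-np.sin(yaw),np.cos(yaw)]])
L=(P[...,:2]-[581,12])@R.T
for n,(a,b,e,g) in dict(far=(340,380,125,150),near=(340,380,199,225),left=(298,324,155,192),right=(398,426,155,192)).items():
    s=np.s_[e:g,a:b]; bl=(hsv[s][...,0]>100)&(hsv[s][...,0]<132)&(hsv[s][...,1]>120)&(P[s][...,2]>100)
    q=L[s][bl]; z=P[s][...,2][bl]
    ax=0 if n in("far","near") else 1
    o=abs(q[:,ax])-[69,104][ax]; k=np.polyfit(o,z,1); x=q[:,1-ax]
    print(n,len(z),"out",np.percentile(o,[2,50,98]).round(),"cross",np.percentile(x,[2,98]).round(),"ang",(1.5708+np.arctan(k[0])).round(2),"z",np.percentile(z,[2,50,98]).round())
for x0,x1,y0,y1 in [(150,700,-700,-180),(430,560,-300,-180),(640,760,-300,-60),(640,760,60,200),(400,540,60,200),(480,700,200,400)]:
    r=(P[...,0]>x0)&(P[...,0]<x1)&(P[...,1]>y0)&(P[...,1]<y1)&(d>0); q=P[r]; print((x0,x1,y0,y1),q[q[:,2].argmax()].round() if r.any() else None)
for n,(u,v) in dict(bowl=(414,131),pot=(417,227),jar=(295,131),rib=(302,230),big=(550,250)).items(): print(n,P[v,u].round(),d[v,u])
```

```text
far 408 out [ 2. 34. 52.] cross [-31.  31.] ang 2.76 z [121. 131. 143.]
near 416 out [-1. 32. 53.] cross [-32.  30.] ang 2.49 z [120. 129. 140.]
left 289 out [ 2. 31. 49.] cross [-30.  31.] ang 2.04 z [122. 136. 152.]
right 479 out [ 1. 33. 54.] cross [-32.  34.] ang 1.62 z [121. 133. 147.]
(150, 700, -700, -180) [ 285. -215.  778.]
(430, 560, -300, -180) [ 441. -181.   85.]
(640, 760, -300, -60) [647. -62. 130.]
(640, 760, 60, 200) [642.  69. 129.]
(400, 540, 60, 200) [536.  75. 134.]
(480, 700, 200, 400) [686. 203.  89.]
bowl [ 732. -158.   11.] 1239.857
pot [ 446. -152.   81.] 1146.5011
jar [704. 190.  87.] 1161.4896
rib [431. 166.   5.] 1221.2523
big [ 391. -555.    9.] 1212.5973
```

Box pose: (581, 12), yaw 0.026. Clip angles look like about 1.9–2.0 (tips z 140–152). I'll travel to above the right clip, with the fingers closing and the yaw aligned to the box.

Call:
arm_command(targets=[[[0,0,0.268],[0.1,-0.061,0.005],255],[[0,0,0.268],[0.2,-0.122,0.01],255],[[0,0,0.268],[0.3,-0.183,0.015],255],[[0,0,0.268],[0.4,-0.245,0.02],255],[[0,0,0.268],[0.518,-0.317,0.02],255],[[0,0,0.268],[0.518,-0.317,0.02],255],[[0,0,0.268],[0.518,-0.317,0.02],255],[[0,0,0.268],[0.518,-0.317,0.02],255]])

```text
t: 0.95
eef_pos: [448.0, -298.1, 200.4]
tcp_rot: [3.142, 0.0, 0.026]
ft_force: [0.3, -1.0, -0.9]
opening: 0.385
```

Call:
arm_command(targets=[[[0,0,0],[0.0,0.0,0],255],[[0,0,0],[0.0,0.0,0],255]])

```text
t: 1.15
eef_pos: [447.5, -299.0, 200.3]
tcp_rot: [3.142, 0.0, 0.028]
ft_force: [0.3, -1.1, -0.2]
opening: 0.216
```

```bash
cat >> h.py <<'E'
YAW=0.026; C=np.array([581.,12.])
def world(lx,ly):
    c,s=np.cos(YAW),np.sin(YAW); return C+[c*lx-s*ly, s*lx+c*ly]
def shift(lx,ly,z):
    "tool shift (m) from the present pose to box-frame x,y and world z; tool down at YAW: tool = (lx,-ly,-z)"
    p=env.state()["eef_pos"]; d=p[:2]-C; c,s=np.cos(YAW),np.sin(YAW)
    l=np.array([c*d[0]+s*d[1],-s*d[0]+c*d[1]]); print("local now",l.round(1),p[2].round(1))
    return np.round([(lx-l[0])/1e3,-(ly-l[1])/1e3,-(z-p[2])/1e3],4)
E
python3 -c "
from h import *
print(shift(0,-156,185))"
```

```text
local now [-141.6 -307.4] 200.3
[ 0.1416 -0.1514  0.0153]
```

Call:
arm_command(targets=[[[0,0,0],[0.034,-0.036,0.0],255],[[0,0,0],[0.068,-0.073,0.005],255],[[0,0,0],[0.102,-0.11,0.01],255],[[0,0,0],[0.142,-0.151,0.015],255],[[0,0,0],[0.142,-0.151,0.015],255],[[0,0,0],[0.142,-0.151,0.015],255]])

```text
t: 1.75
eef_pos: [585.1, -145.5, 184.9]
tcp_rot: [-3.142, 0.001, 0.027]
ft_force: [0.5, -0.1, -0.1]
opening: 0.004
```

```bash
python3 -c "
from h import *
print(shift(0,-156,185),env.state()['ft_force'],env.state()['opening'])
p,d=read_camera('wrist');cv2.imwrite('pics/w1.png',p)
p,d=read_camera('side');cv2.imwrite('pics/s1.png',cv2.resize(p[60:280,200:460],None,fx=3,fy=2.7*1.0))
"
```

```text
local now [   0.  -157.6] 184.9
[-0.     -0.0016 -0.0001] [ 0.54083468 -0.09252872 -0.12661726] 0.0036275263792238757
```

View pics/w1.png

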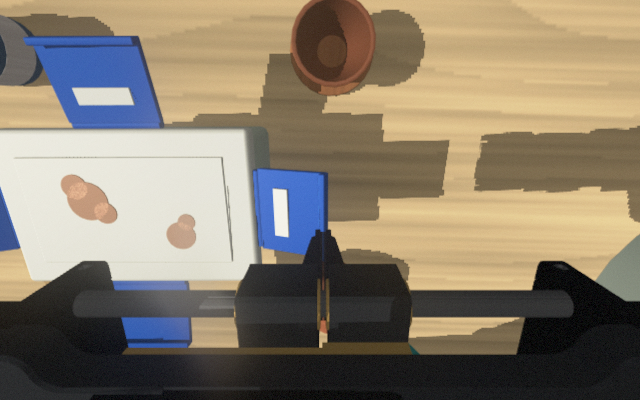

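View pics/s1.png

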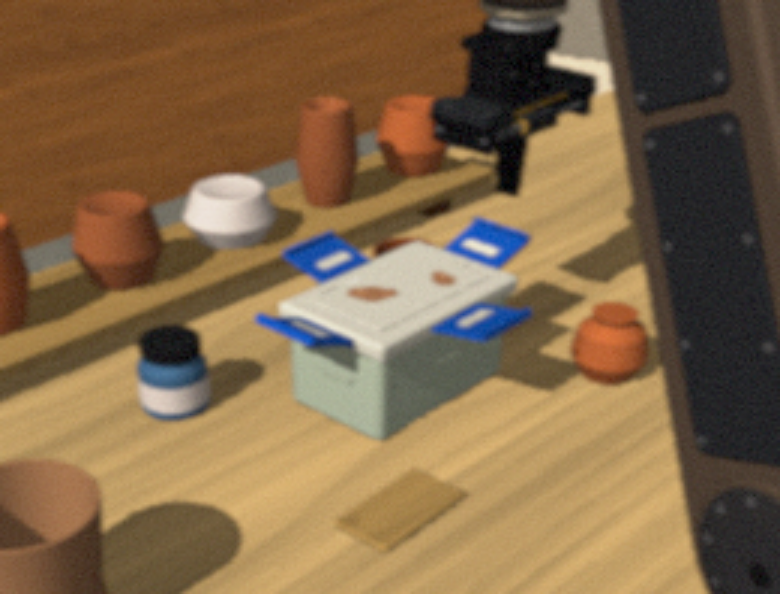

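The closed fingertip hangs at wrist-view (322,232), right over the right clip's free edge, and the pots are clear. I'll shift 10 mm inward, then press down.

Call:
arm_command(targets=[[[0,0,0],[0.0,-0.01,0.01],255],[[0,0,0],[0.0,-0.01,0.03],255],[[0,0,0],[0.0,-0.01,0.04],255],[[0,0,0],[0.0,-0.01,0.05],255],[[0,0,0],[0.0,-0.01,0.06],255],[[0,0,0],[0.0,-0.01,0.07],255],[[0,0,0],[0.0,-0.01,0.08],255],[[0,0,0],[0.0,-0.01,0.087],255]])

```text
t: 2.65
eef_pos: [584.7, -135.2, 97.6]
tcp_rot: [-3.141, 0.0, 0.026]
ft_force: [0.7, -0.5, 1.6]
opening: 0.004
```

Call:
arm_command(targets=[[[0,0,0],[0.0,-0.004,0.01],255],[[0,0,0],[0.0,-0.01,0.016],255],[[0,0,0],[0.0,-0.016,0.02],255],[[0,0,0],[0.0,-0.021,0.02],255],[[0,0,0],[0.0,-0.025,0.02],255],[[0,0,0],[0.0,-0.025,0.02],255]])

```text
t: 3.25
eef_pos: [584.2, -109.6, 78.8]
tcp_rot: [3.142, -0.0, 0.026]
ft_force: [0.4, -0.5, 0.0]
opening: 0.004
```

Call:
arm_command(targets=[[[0,0,0],[0.0,-0.002,0.0],255],[[0,0,0],[0.0,-0.004,0.0],255],[[0,0,0],[0.0,-0.004,0.0],255]])

```text
t: 3.55
eef_pos: [584.1, -106.4, 78.6]
tcp_rot: [3.141, -0.0, 0.026]
ft_force: [0.5, -2.3, -0.9]
opening: 0.004
```

```bash
python3 -c "
from h import *
print(shift(0,-120,78),env.state()['ft_force'])
p,d=read_camera('wrist');cv2.imwrite('pics/w2.png',p)
"
```

```text
local now [ 1.000e-01 -1.184e+02] 78.6
[-0.0001  0.0016  0.0006] [ 0.46736201 -2.31302248 -0.94676567]
```

View pics/w2.png

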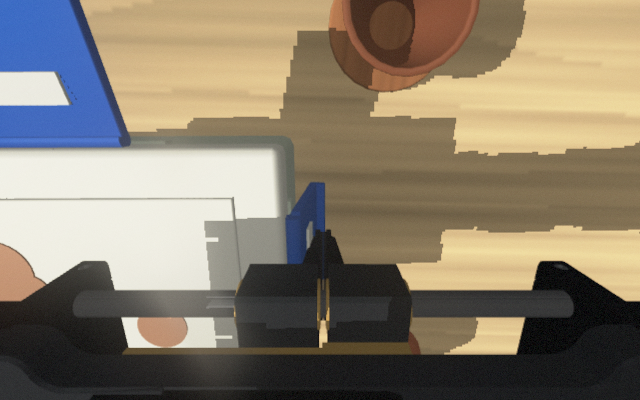

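The clip hangs steeply, from about (290,240) to its lip at (320,185), but isn't flat yet. I'll keep going in small steps.

Call:
arm_command(targets=[[[0,0,0],[0.0,-0.0015,0.0],255],[[0,0,0],[0.0,-0.003,0.0],255],[[0,0,0],[0.0,-0.003,0.0],255]])

```text
t: 3.9
eef_pos: [584.4, -104.7, 78.7]
tcp_rot: [3.14, -0.001, 0.026]
ft_force: [-0.2, -13.7, -1.7]
opening: 0.004
```

Call:
arm_command(targets=[[[0,0,0],[0.0,-0.0015,0.0],255],[[0,0,0],[0.0,-0.0015,0.0],255]])

```text
t: 4.1
eef_pos: [584.4, -103.4, 78.7]
tcp_rot: [3.139, -0.001, 0.026]
ft_force: [0.4, -13.1, -1.8]
opening: 0.004
```

The hard stop is reached: force jumped to 13 N at y = -104.7. I'll back off, rise, and go to the far clip.

Call:
arm_command(targets=[[[0,0,0],[0.0,0.01,0.0],255],[[0,0,0],[0.0,0.03,-0.03],255],[[0,0,0],[0.0,0.03,-0.075],255],[[0,0,0],[0.0,0.03,-0.11],255],[[0,0,0],[0.025,-0.01,-0.112],255],[[0,0,0],[0.055,-0.045,-0.112],255],[[0,0,0],[0.085,-0.08,-0.112],255],[[0,0,0],[0.116,-0.117,-0.112],255]])

```text
t: 4.9
eef_pos: [697.7, 19.6, 190.7]
tcp_rot: [-3.141, 0.0, 0.025]
ft_force: [0.7, -0.8, 0.0]
opening: 0.001
```

```bash
python3 -c "
from h import *
print(shift(117,0,185),env.state()['ft_force'])
p,d=read_camera('wrist');cv2.imwrite('pics/w3.png',p)
p,d=read_camera('side');cv2.imwrite('pics/s3.png',cv2.resize(p[60:280,200:460],None,fx=3,fy=2.7*1.0))
"
```

```text
local now [116.8   4.5] 190.7
[0.0002 0.0045 0.0057] [ 0.65408577 -0.78278621  0.03218387]
```

View pics/w3.png

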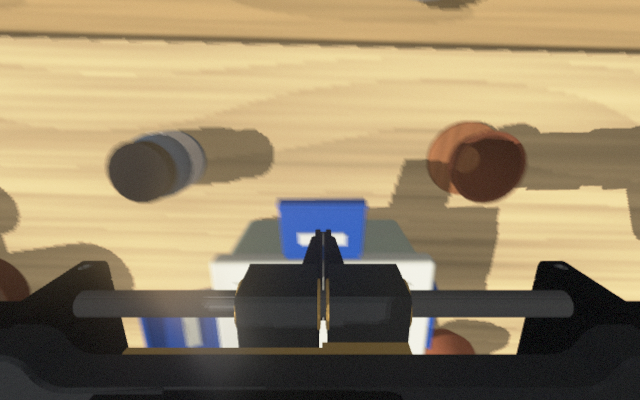

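View pics/s3.png

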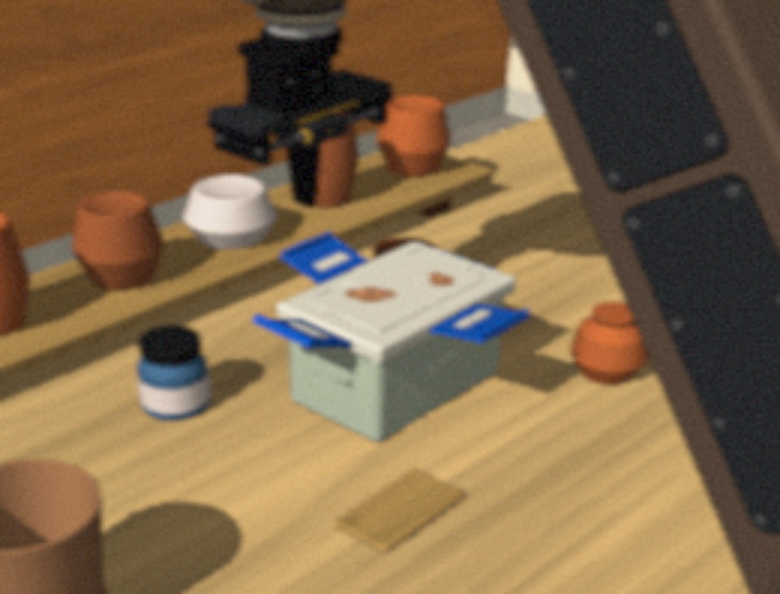

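The right clip no longer sticks out. I'm over the far clip, with its free edge at (322,205), so I'll press down.

Call:
arm_command(targets=[[[0,0,0],[0.0,0.004,0.02],255],[[0,0,0],[0.0,0.004,0.036],255],[[0,0,0],[0.0,0.004,0.046],255],[[0,0,0],[0.0,0.004,0.056],255],[[0,0,0],[0.0,0.004,0.066],255],[[0,0,0],[0.0,0.004,0.076],255],[[0,0,0],[0.0,0.004,0.086],255],[[0,0,0],[0.0,0.004,0.092],255]])

```text
t: 5.8
eef_pos: [696.7, 14.2, 97.5]
tcp_rot: [-3.142, 0.001, 0.026]
ft_force: [0.4, -0.2, 1.3]
opening: 0.005
```

Call:
arm_command(targets=[[[0,0,0],[-0.004,0,0.01],255],[[0,0,0],[-0.01,0,0.016],255],[[0,0,0],[-0.016,0,0.02],255],[[0,0,0],[-0.021,0,0.02],255],[[0,0,0],[-0.025,0,0.02],255],[[0,0,0],[-0.025,0,0.02],255]])

```text
t: 6.4
eef_pos: [671.5, 13.6, 78.8]
tcp_rot: [3.141, 0.0, 0.026]
ft_force: [0.7, 0.3, 0.1]
opening: 0.005
```

Call:
arm_command(targets=[[[0,0,0],[-0.002,0,0.0],255],[[0,0,0],[-0.004,0,0.0],255],[[0,0,0],[-0.004,0,0.0],255]])

```text
t: 6.7
eef_pos: [667.9, 13.5, 78.5]
tcp_rot: [3.141, 0.0, 0.026]
ft_force: [0.4, -0.4, -0.8]
opening: 0.004
```

Call:
arm_command(targets=[[[0,0,0],[-0.0015,0,0.0],255],[[0,0,0],[-0.003,0,0.0],255],[[0,0,0],[-0.003,0,0.0],255]])

```text
t: 7.0
eef_pos: [666.9, 13.4, 79.1]
tcp_rot: [3.141, -0.005, 0.026]
ft_force: [10.1, 1.5, -2.3]
opening: 0.003
```

```bash
python3 -c "
from h import *
print(env.state()['ft_force'],env.state()['eef_pos'])
p,d=read_camera('wrist');cv2.imwrite('pics/w4.png',p)
p,d=read_camera('side');cv2.imwrite('pics/s4.png',cv2.resize(p[60:280,200:460],None,fx=3,fy=2.7*1.0))
"
```

```text
[10.13678734  1.46587022 -2.27782548] [666.9290759   13.38338789  79.10578429]
```

View pics/w4.png

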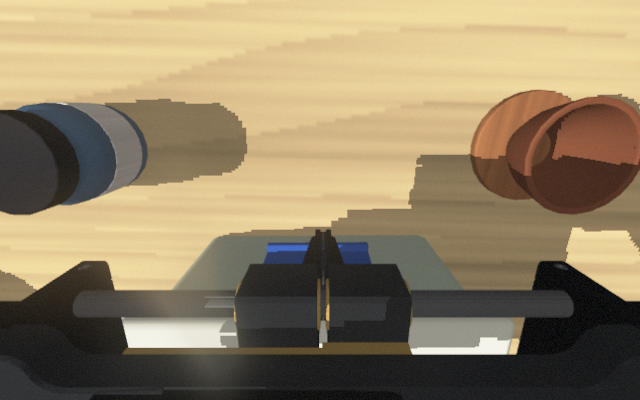

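View pics/s4.png

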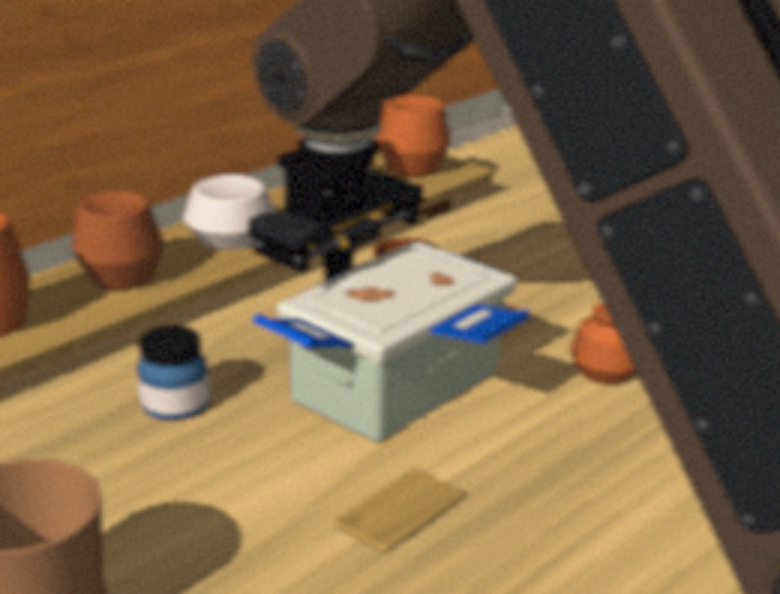

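The far clip is seated: 10 N at r of about 17, and the flap covers the box wall at (316,252). I'll back off, rise and go to the left clip.

Call:
arm_command(targets=[[[0,0,0],[0.01,0,0.0],255],[[0,0,0],[0.025,0,-0.03],255],[[0,0,0],[0.025,0,-0.075],255],[[0,0,0],[0.025,0,-0.112],255],[[0,0,0],[0.0,-0.037,-0.113],255],[[0,0,0],[-0.028,-0.074,-0.113],255],[[0,0,0],[-0.056,-0.11,-0.113],255],[[0,0,0],[-0.085,-0.145,-0.113],255]])

```text
t: 7.9
eef_pos: [575.1, 157.3, 191.5]
tcp_rot: [3.141, 0.001, 0.026]
ft_force: [1.1, 0.3, -0.4]
opening: -0.0
```

```bash
python3 -c "
from h import *
print(shift(0,148,185),env.state()['ft_force'])
p,d=read_camera('wrist');cv2.imwrite('pics/w5.png',p)
"
```

```text
local now [ -2.2 145.4] 191.5
[ 0.0022 -0.0026  0.0065] [ 1.06657863  0.27789125 -0.36652903]
```

View pics/w5.png

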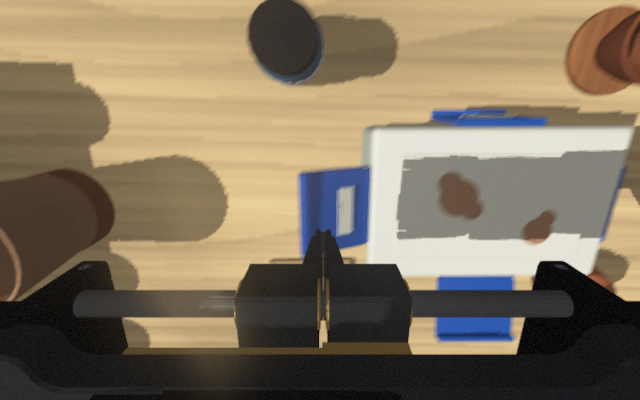

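The left clip's free edge runs along (300,170)–(305,255), with the fingertip about 8 mm inside it. Pressing down.

Call:
arm_command(targets=[[[0,0,0],[0.002,-0.001,0.02],255],[[0,0,0],[0.002,-0.001,0.036],255],[[0,0,0],[0.002,-0.001,0.046],255],[[0,0,0],[0.002,-0.001,0.056],255],[[0,0,0],[0.002,-0.001,0.066],255],[[0,0,0],[0.002,-0.001,0.076],255],[[0,0,0],[0.002,-0.001,0.086],255],[[0,0,0],[0.002,-0.001,0.092],255]])

```text
t: 8.75
eef_pos: [578.1, 157.0, 98.5]
tcp_rot: [3.141, 0.001, 0.026]
ft_force: [0.1, -0.1, 2.6]
opening: 0.004
```

Call:
arm_command(targets=[[[0,0,0],[0.0,0.004,0.01],255],[[0,0,0],[0.0,0.01,0.016],255],[[0,0,0],[0.0,0.016,0.02],255],[[0,0,0],[0.0,0.021,0.02],255],[[0,0,0],[0.0,0.024,0.02],255],[[0,0,0],[0.0,0.024,0.02],255]])

```text
t: 9.35
eef_pos: [578.8, 132.9, 79.5]
tcp_rot: [-3.142, 0.0, 0.025]
ft_force: [-0.3, 0.2, 0.1]
opening: 0.006
```

Call:
arm_command(targets=[[[0,0,0],[0.0,0.0015,0.0],255],[[0,0,0],[0.0,0.003,0.0],255],[[0,0,0],[0.0,0.003,0.0],255]])

```text
t: 9.65
eef_pos: [578.9, 131.4, 79.6]
tcp_rot: [-3.14, -0.0, 0.026]
ft_force: [-0.2, 11.0, -1.9]
opening: 0.002
```

Call:
arm_command(targets=[[[0,0,0],[0.0,0.001,0.0],255],[[0,0,0],[0.0,0.0015,0.0],255],[[0,0,0],[0.0,0.0015,0.0],255]])

```text
t: 9.95
eef_pos: [578.9, 130.2, 79.6]
tcp_rot: [-3.14, -0.001, 0.026]
ft_force: [-0.2, 13.4, -2.7]
opening: 0.004
```

The left clip is seated at 13 N. On to the near clip.

Call:
arm_command(targets=[[[0,0,0],[0.0,-0.01,0.0],255],[[0,0,0],[0.0,-0.025,-0.03],255],[[0,0,0],[0.0,-0.025,-0.075],255],[[0,0,0],[0.0,-0.025,-0.11],255],[[0,0,0],[-0.03,0.008,-0.111],255],[[0,0,0],[-0.06,0.044,-0.111],255],[[0,0,0],[-0.09,0.08,-0.111],255],[[0,0,0],[-0.117,0.116,-0.111],255]])

```text
t: 10.75
eef_pos: [463.6, 8.8, 190.9]
tcp_rot: [3.141, -0.001, 0.027]
ft_force: [0.4, -0.8, -0.3]
opening: 0.004
```

```bash
python3 -c "
from h import *
print(shift(-117,0,185),env.state()['ft_force'])
p,d=read_camera('wrist');cv2.imwrite('pics/w6.png',p)
"
```

```text
local now [-117.5   -0.2] 190.9
[ 0.0005 -0.0002  0.0059] [ 0.42343923 -0.7724635  -0.33083884]
```

View pics/w6.png

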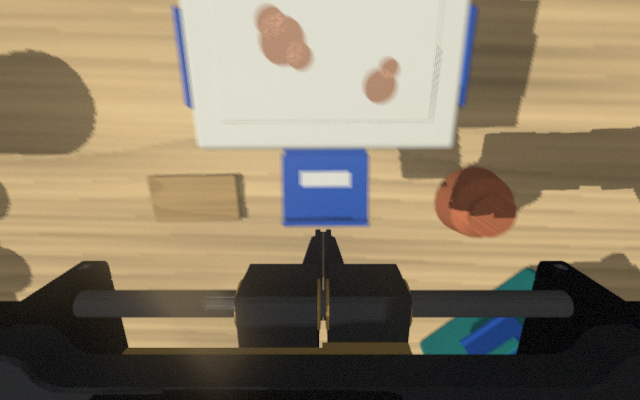

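The near clip is under the fingertip. Before going down I'll check that the turquoise decoy at (475,330) is clear of the gripper's body.

Run:
```python
from h import *
p=cv2.imread("pics/top0.png"); d=np.load("pics/top0.npy"); P=cloud("top",d,get_calibration("top"))
hsv=cv2.cvtColor(p,cv2.COLOR_BGR2HSV)
r=np.zeros(d.shape,bool); r[255:312,400:510]=1
m=r&(hsv[...,0]>78)&(hsv[...,0]<132)&(hsv[...,1]>120)&(d>0)&(P[...,2]<300)
q=P[m]; print(len(q),q.min(0).round(),q.max(0).round(), q[q[:,0].argmax()].round(), q[q[:,1].argmax()].round())
c=get_calibration("wrist"); print(proj(c,[473,9,142]),proj(c,[453,9,142]))
```

```text
2608 [ 231. -354.   17.] [ 356. -147.  135.] [ 356. -269.  127.] [ 231. -147.   32.]
(np.float64(319.86768166071687), np.float64(202.869961288877)) (np.float64(319.30907975321935), np.float64(226.84033455120706))
```

The decoy ends at x = 356, so it's clear. The finger's footprint projects to rows 203–227, right at the clip's lip. Pressing down.

Call:
arm_command(targets=[[[0,0,0],[0.002,0,0.02],255],[[0,0,0],[0.002,0,0.036],255],[[0,0,0],[0.002,0,0.046],255],[[0,0,0],[0.002,0,0.056],255],[[0,0,0],[0.002,0,0.066],255],[[0,0,0],[0.002,0,0.076],255],[[0,0,0],[0.002,0,0.086],255],[[0,0,0],[0.002,0,0.092],255]])

```text
t: 11.6
eef_pos: [467.1, 9.8, 97.6]
tcp_rot: [3.142, 0.0, 0.026]
ft_force: [0.4, -0.1, 1.0]
opening: 0.004
```

Call:
arm_command(targets=[[[0,0,0],[0.004,0,0.01],255],[[0,0,0],[0.01,0,0.016],255],[[0,0,0],[0.016,0,0.02],255],[[0,0,0],[0.021,0,0.02],255],[[0,0,0],[0.025,0,0.02],255],[[0,0,0],[0.025,0,0.02],255]])

```text
t: 12.2
eef_pos: [492.6, 10.4, 78.6]
tcp_rot: [3.141, -0.001, 0.026]
ft_force: [-1.2, -0.2, 0.5]
opening: 0.004
```

Call:
arm_command(targets=[[[0,0,0],[0.0015,0,0.0],255],[[0,0,0],[0.003,0,0.0],255],[[0,0,0],[0.003,0,0.0],255]])

```text
t: 12.5
eef_pos: [495.1, 10.5, 78.6]
tcp_rot: [3.141, -0.0, 0.026]
ft_force: [-0.5, -0.1, 0.2]
opening: 0.005
```

Call:
arm_command(targets=[[[0,0,0],[0.001,0,0.0],255],[[0,0,0],[0.002,0,0.0],255],[[0,0,0],[0.002,0,0.0],255]])

```text
t: 12.8
eef_pos: [497.1, 10.6, 78.5]
tcp_rot: [3.141, -0.0, 0.026]
ft_force: [-0.8, 0.1, -0.7]
opening: 0.002
```

Call:
arm_command(targets=[[[0,0,0],[0.001,0,0.0],255],[[0,0,0],[0.0015,0,0.0],255],[[0,0,0],[0.0015,0,0.0],255]])

```text
t: 13.1
eef_pos: [498.2, 10.6, 78.4]
tcp_rot: [3.142, 0.001, 0.026]
ft_force: [-4.2, -0.4, -0.2]
opening: 0.004
```

Call:
arm_command(targets=[[[0,0,0],[0.001,0,0.0],255],[[0,0,0],[0.001,0,0.0],255]])

```text
t: 13.3
eef_pos: [498.2, 10.6, 78.4]
tcp_rot: [-3.141, 0.003, 0.026]
ft_force: [-8.9, -2.3, 2.7]
opening: 0.003
```

That one is seated at 9 N with no further travel. I'll retreat up and to the side so all four clips can be inspected.

Call:
arm_command(targets=[[[0,0,0],[-0.01,0,0.0],255],[[0,0,0],[-0.03,0,-0.03],255],[[0,0,0],[-0.03,0,-0.075],255],[[0,0,0],[-0.03,0,-0.12],255],[[0,0,0],[-0.03,0.05,-0.14],255],[[0,0,0],[-0.03,0.1,-0.16],255],[[0,0,0],[-0.03,0.15,-0.16],255],[[0,0,0],[-0.03,0.2,-0.16],255]])

```text
t: 14.1
eef_pos: [474.6, -184.9, 239.7]
tcp_rot: [3.14, -0.004, 0.026]
ft_force: [1.2, -0.3, -0.4]
opening: 0.006
```

Call:
arm_command(targets=[[[0,0,0],[0,0.05,0.0],255],[[0,0,0],[0,0.1,0],255],[[0,0,0],[0,0.15,0],255],[[0,0,0],[0,0.15,0],255]])

```text
t: 14.5
eef_pos: [478.1, -338.0, 238.0]
tcp_rot: [3.139, -0.001, 0.022]
ft_force: [0.1, -0.1, -0.4]
opening: 0.002
```

Run:
```python
from h import *
print(env.state()['eef_pos'],env.state()['ft_force'])
p,d=read_camera('top');P=cloud('top',d,get_calibration('top'))
cv2.imwrite('pics/t7.png',cv2.resize(p[100:250,270:450],None,fx=4,fy=4,interpolation=cv2.INTER_CUBIC))
q,e=read_camera('side');Q=cloud('side',e,get_calibration('side'))
cv2.imwrite('pics/s7.png',cv2.resize(q[120:270,230:420],None,fx=4,fy=4,interpolation=cv2.INTER_CUBIC))
for im,X in((p,P),(q,Q)):
    hsv=cv2.cvtColor(im,cv2.COLOR_BGR2HSV)
    m=(hsv[...,0]>105)&(hsv[...,0]<132)&(hsv[...,1]>120)&(X[...,2]>30)&(X[...,2]<180)&(abs(X[...,0]-581)<150)&(abs(X[...,1]-12)<150)
    k,l,s,c=cv2.connectedComponentsWithStats(m.astype(np.uint8))
    for i in range(1,k):
        if s[i,4]>8: print(c[i].round(),s[i,4],X[l==i].mean(0).round(),X[l==i].min(0).round(),X[l==i].max(0).round())
```

```text
[ 478.06428027 -338.0373216   237.96319622] [ 0.1001427  -0.10926302 -0.39802292]
[399. 174.] 23 [585. -93. 123.] [555. -94. 119.] [615. -92. 127.]
[319. 177.] 46 [574. 120. 102.] [547. 117.  62.] [608. 126. 125.]
[359. 201.] 51 [511.  12. 112.] [508. -22.  69.] [514.  42. 125.]
[351. 187.] 269 [510.  14.  88.] [503. -42.  39.] [525.  48. 124.]
[307. 193.] 327 [574. 123.  90.] [542. 107.  59.] [611. 133. 124.]
```

View pics/t7.png

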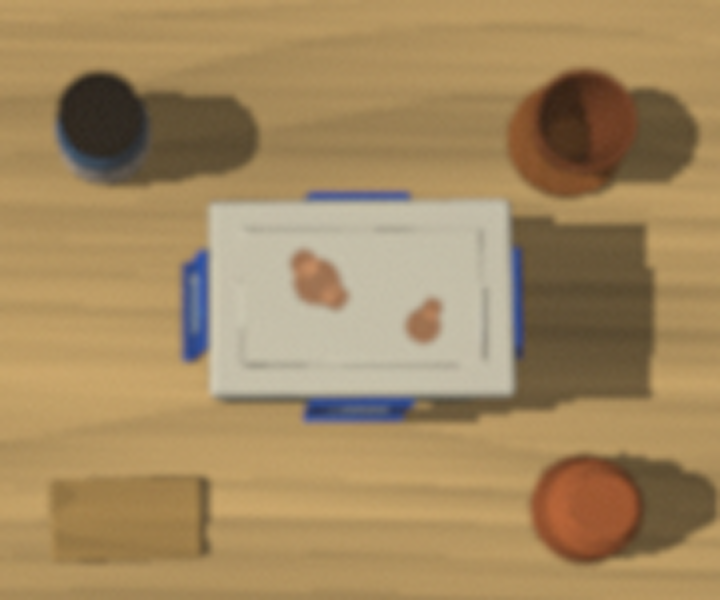

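View pics/s7.png

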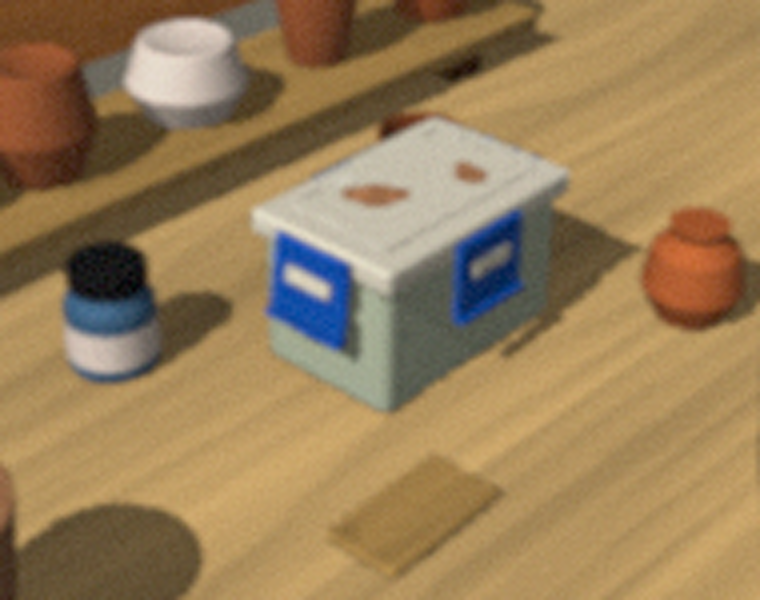

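Run:
```python
from h import *
c=get_calibration("top")
for n,dr,H in (("far",(1,0),69),("near",(-1,0),69),("left",(0,1),104),("right",(0,-1),104)):
    for th in (0,.15,.3):
        best=[]
        for s in (55,60):
            r=s*np.sin(th)+9*np.cos(th); z=118-s*np.cos(th)+9*np.sin(th)
            l=np.array(dr)*(H+r); u=proj(c,[*world(*l),z]); best.append(np.round([(u[0]-270+.4)*4,(u[1]-100+.4)*4],1))
        print(n,th,best)
for l in((66,101),(66,-101),(-66,-101),(-66,101)):
    u=proj(c,[*world(*l),128]); print("lid",np.round([(u[0]-270+.4)*4,(u[1]-100+.4)*4],1))
```

```text
far 0 [array([350.3, 202.7]), array([349.6, 204.1])]
far 0.15 [array([350.5, 190.7]), array([349.7, 191.2])]
far 0.3 [array([350.8, 178.9]), array([350.1, 178.4])]
near 0 [array([352.5, 422.9]), array([351.8, 423.5])]
near 0.15 [array([352.9, 434.3]), array([352.2, 435.9])]
near 0.3 [array([353.5, 445.1]), array([352.8, 447.7])]
left 0 [array([190.5, 312.4]), array([190.4, 313.4])]
left 0.15 [array([178.9, 312. ]), array([177.9, 313. ])]
left 0.3 [array([167.8, 311.4]), array([165.8, 312.4])]
right 0 [array([512.3, 312. ]), array([510.9, 313. ])]
right 0.15 [array([524.4, 311.5]), array([524. , 312.5])]
right 0.3 [array([536.4, 310.9]), array([537. , 311.9])]
lid [208.8 200.3]
lid [511.7 199.9]
lid [515.3 397. ]
lid [209.4 397.4]
```

By lid and lip projections, near and far/right are consistent with shut, but left reads a few mm out (px 183 against 190). I'll check it with an overlay in the side view.

Run:
```python
from h import *
c=get_calibration("side"); im=cv2.imread("pics/s7.png")
im=im[150:400,220:600]; im=cv2.resize(im,None,fx=2,fy=2)
def pt(l,z):
    u=proj(c,[*world(*l),z]); return [((u[0]-230+.5)*4-220)*2,((u[1]-120+.5)*4-150)*2]
for dr,H in (((-1,0),69),((0,1),104)):
    dr=np.array(dr); t=np.array([-dr[1],dr[0]])
    for th,col in ((0,(0,255,255)),(.15,(0,0,255))):
        pl=[]
        for s,a,n in ((0,-35,4),(0,35,4),(60,35,9),(60,-35,9)):
            r=s*np.sin(th)+n*np.cos(th); z=118-s*np.cos(th)+n*np.sin(th)
            pl.append(pt(dr*(H+r)+t*a,z))
        cv2.polylines(im,[np.int32(pl)],True,col,1)
pl=[pt(l,128) for l in((66,101),(66,-101),(-66,-101),(-66,101))]; cv2.polylines(im,[np.int32(pl)],True,(0,255,0),1)
pl=[pt(l,0) for l in((-60,-95),(-60,95),(60,95))]; cv2.polylines(im,[np.int32(pl)],False,(0,255,0),1)
cv2.imwrite("pics/s7o.png",im)
```

```text
(no output)
```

View pics/s7o.png

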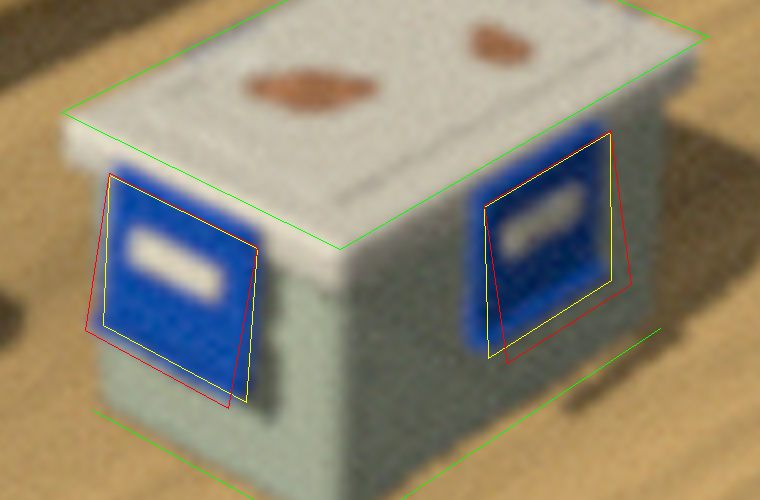

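```bash
cat > ov.py <<'E'
from h import *
import sys
def ov(name,sides,ths=((0,(0,255,255)),(.15,(0,0,255)))):
    c=get_calibration("wrist"); p,d=read_camera("wrist"); im=p.copy(); raw=p.copy()
    def pt(l,z): return np.array(proj(c,[*world(*l),z]))+.5
    allp=[]
    for n in sides:
        dr,H=dict(far=((1,0),69),near=((-1,0),69),left=((0,1),104),right=((0,-1),104))[n]
        dr=np.array(dr); t=np.array([-dr[1],dr[0]])
        for th,col in ths:
            pl=[]
            for s,a,k in ((0,-35,4),(0,35,4),(60,35,9),(60,-35,9)):
                r=s*np.sin(th)+k*np.cos(th); z=118-s*np.cos(th)+k*np.sin(th); pl.append(pt(dr*(H+r)+t*a,z))
            allp+=pl; cv2.polylines(im,[np.int32(np.array(pl)*16)],True,col,1,cv2.LINE_AA,4)
    pl=[pt(l,128) for l in((66,101),(66,-101),(-66,-101),(-66,101))]; cv2.polylines(im,[np.int32(np.array(pl)*16)],True,(0,255,0),1,cv2.LINE_AA,4)
    a=np.array(allp); x0,y0=np.maximum(a.min(0)-40,0).astype(int); x1,y1=(a.max(0)+40).astype(int); x1=min(x1,640);y1=min(y1,400)
    print((x0,x1,y0,y1))
    if x1-x0<20 or y1-y0<20: cv2.imwrite(name,im); return
    A,B=im[y0:y1,x0:x1],raw[y0:y1,x0:x1]; k=min(390/(x1-x0),590/(y1-y0))
    cv2.imwrite(name,cv2.resize(np.hstack([A,B]),None,fx=k,fy=k,interpolation=cv2.INTER_CUBIC))
ov(sys.argv[1],sys.argv[2:])
E
python3 ov.py pics/o1.png right
```

```text
(np.int64(11), np.int64(166), np.int64(0), np.int64(155))
```

View pics/o1.png

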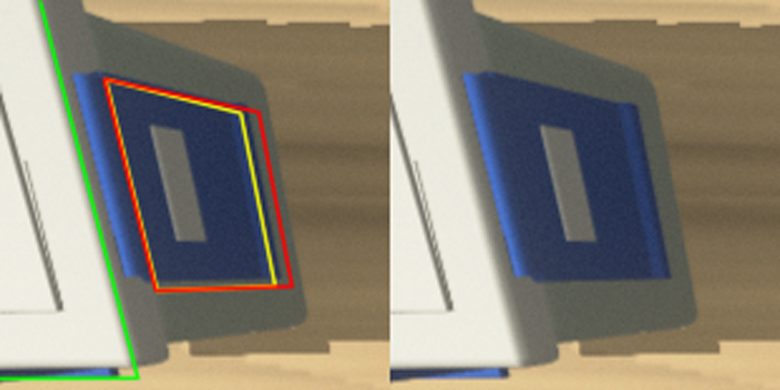

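The right clip's lip matches the yellow (shut) outline closely. Next I'll look at the far side from x of about 730.

Call:
arm_command(targets=[[[0,0,0],[0.03,-0.04,0.0],255],[[0,0,0],[0.06,-0.08,0],255],[[0,0,0],[0.09,-0.12,0],255],[[0,0,0],[0.12,-0.16,0],255],[[0,0,0],[0.15,-0.2,0],255],[[0,0,0],[0.18,-0.24,0],255],[[0,0,0],[0.21,-0.28,0],255],[[0,0,0],[0.24,-0.32,0],255]])

```text
t: 15.45
eef_pos: [710.3, -2.8, 239.1]
tcp_rot: [3.142, -0.001, 0.028]
ft_force: [-0.1, -0.9, 0.7]
opening: 0.002
```

```bash
python3 ov.py pics/o2.png far; python3 -c "
from h import *
print(shift(0,280,235))"
```

```text
(np.int64(234), np.int64(379), np.int64(172), np.int64(283))
local now [131.9 -12.3] 238.5
[-0.1319 -0.2923  0.0035]
```

View pics/o2.png

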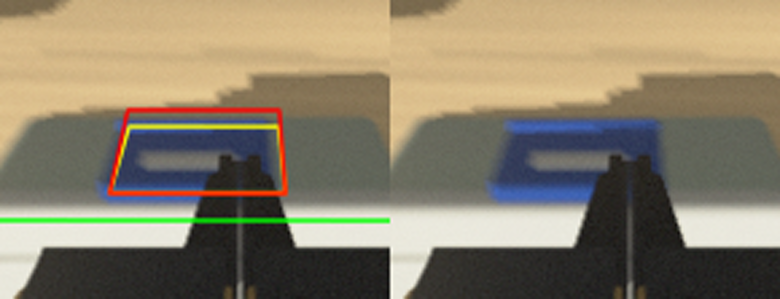

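The far clip sits close to the shut outline (about 0.05 rad at most). Now the left side.

Call:
arm_command(targets=[[[0,0,0],[-0.016,-0.037,0.0],255],[[0,0,0],[-0.033,-0.074,0],255],[[0,0,0],[-0.05,-0.11,0],255],[[0,0,0],[-0.066,-0.147,0],255],[[0,0,0],[-0.083,-0.184,0],255],[[0,0,0],[-0.1,-0.22,0],255],[[0,0,0],[-0.116,-0.256,0],255],[[0,0,0],[-0.132,-0.292,0],255]])

```text
t: 16.3
eef_pos: [568.3, 284.3, 239.0]
tcp_rot: [-3.141, -0.001, 0.028]
ft_force: [1.1, -0.7, 0.1]
opening: 0.004
```

```bash
python3 ov.py pics/o3.png left; python3 -c "
from h import *
print(shift(0,135,190))"
```

```text
(np.int64(406), np.int64(533), np.int64(105), np.int64(260))
local now [ -7.9 277. ] 239.0
[0.0079 0.142  0.049 ]
```

View pics/o3.png

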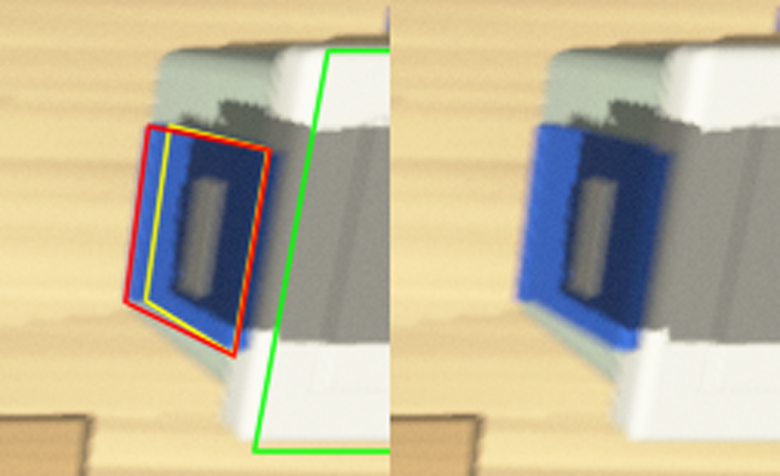

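The left flap reads around 0.1 rad open. The finger thickens upward in y, so its upper part probably bore on the hinge area first. I'll re-press the left clip low down, with the tool tilted 0.2 rad so the tip leads.

Call:
arm_command(targets=[[[0,0,0],[0.008,0.045,0.0],255],[[-0.1,0,0],[0.008,0.09,0.0],255],[[-0.2,0,0],[0.008,0.132,0.02],255],[[-0.2,0,0],[0.008,0.132,0.06],255],[[-0.2,0,0],[0.008,0.132,0.1],255],[[-0.2,0,0],[0.008,0.132,0.14],255],[[-0.2,0,0],[0.008,0.132,0.169],255],[[-0.2,0,0],[0.008,0.132,0.169],255]])

```text
t: 17.15
eef_pos: [579.5, 150.5, 66.5]
tcp_rot: [2.941, 0.006, 0.027]
ft_force: [-0.3, -0.7, 1.2]
opening: 0.005
```

Call:
arm_command(targets=[[[0,0,0],[0.0,0.006,0.001],255],[[0,0,0],[0.0,0.012,0.0025],255],[[0,0,0],[0.0,0.016,0.003],255],[[0,0,0],[0.0,0.016,0.003],255]])

```text
t: 17.55
eef_pos: [582.8, 133.1, 71.0]
tcp_rot: [2.942, -0.002, 0.025]
ft_force: [-0.8, -1.1, -0.4]
opening: 0.009
```

Call:
arm_command(targets=[[[0,0,0],[0.0,0.0015,0.0003],255],[[0,0,0],[0.0,0.003,0.0006],255],[[0,0,0],[0.0,0.003,0.0006],255]])

```text
t: 17.85
eef_pos: [582.5, 130.6, 69.8]
tcp_rot: [2.942, -0.0, 0.026]
ft_force: [-0.2, 1.2, -0.3]
opening: 0.002
```

Contact is starting, so I'll continue in small steps.

Call:
arm_command(targets=[[[0,0,0],[0.0,0.001,0.0002],255],[[0,0,0],[0.0,0.002,0.0004],255],[[0,0,0],[0.0,0.002,0.0004],255]])

```text
t: 18.15
eef_pos: [582.5, 128.7, 69.5]
tcp_rot: [2.942, 0.0, 0.026]
ft_force: [-0.1, 1.5, -1.2]
opening: 0.003
```

Call:
arm_command(targets=[[[0,0,0],[0.0,0.001,0.0002],255],[[0,0,0],[0.0,0.002,0.0004],255],[[0,0,0],[0.0,0.002,0.0004],255]])

```text
t: 18.45
eef_pos: [582.5, 126.5, 69.6]
tcp_rot: [2.941, 0.0, 0.026]
ft_force: [0.1, 0.5, -0.8]
opening: 0.005
```

The flap is still turning at 1–1.5 N, so it was indeed not fully shut. Continuing.

Call:
arm_command(targets=[[[0,0,0],[0.0,0.001,0.0002],255],[[0,0,0],[0.0,0.002,0.0004],255],[[0,0,0],[0.0,0.002,0.0004],255]])

```text
t: 18.75
eef_pos: [582.6, 124.6, 69.6]
tcp_rot: [2.942, -0.0, 0.026]
ft_force: [-0.2, 2.9, -2.1]
opening: 0.006
```

Call:
arm_command(targets=[[[0,0,0],[0.0,0.0007,0.0001],255],[[0,0,0],[0.0,0.0015,0.0003],255],[[0,0,0],[0.0,0.0015,0.0003],255]])

```text
t: 19.05
eef_pos: [582.6, 124.3, 69.6]
tcp_rot: [2.943, -0.001, 0.026]
ft_force: [-1.0, 11.0, -0.9]
opening: 0.004
```

The left stop is now really reached (11 N at y = 124.3, so it had been about 0.13 rad open). I'll do the same tip-first re-press on the right clip, and start by retreating up and untilting.

Call:
arm_command(targets=[[[0,0,0],[0.0,-0.012,-0.002],255],[[0,0,0],[0.0,-0.03,-0.006],255],[[0,0,0],[0.0,-0.022,-0.046],255],[[0,0,0],[0.0,-0.014,-0.086],255],[[0.1,0,0],[0.0,-0.008,-0.116],255],[[0.2,0,0],[0.0,-0.008,-0.126],255],[[0.2,0,0],[0.0,-0.008,-0.126],255]])

```text
t: 19.75
eef_pos: [582.5, 155.6, 193.7]
tcp_rot: [-3.14, -0.003, 0.024]
ft_force: [0.8, -0.4, -0.4]
opening: 0.002
```

```bash
python3 -c "
from h import *
print(env.state()['tcp_rot'],shift(0,-145,200))"
```

```text
local now [  5.3 143.6] 193.7
[-3.13999081 -0.00346287  0.02444532] [-0.0053  0.2886 -0.0063]
```

Call:
arm_command(targets=[[[0,0,0],[-0.001,0.045,0],255],[[0,0,0],[-0.002,0.09,0],255],[[0,0,0],[-0.003,0.135,0],255],[[0,0,0],[-0.004,0.18,0],255],[[0,0,0],[-0.005,0.225,0],255],[[0.1,0,0],[-0.005,0.27,0],255],[[0.2,0,0],[-0.005,0.295,0.01],255],[[0.2,0,0],[-0.005,0.295,0.04],255]])

```text
t: 20.55
eef_pos: [585.1, -143.6, 151.3]
tcp_rot: [-2.943, -0.0, 0.021]
ft_force: [-0.0, -0.0, -0.8]
opening: 0.01
```

```bash
python3 -c "
from h import *
print(env.state()['tcp_rot'],shift(0,-145,200))"
```

```text
local now [ 1.000e-01 -1.557e+02] 151.3
[-2.94261193e+00 -2.71527549e-04  2.08681218e-02] [-0.0001 -0.0107 -0.0487]
```

Call:
arm_command(targets=[[[0,0,0],[0.0,0.008,0.04],255],[[0,0,0],[0.0,0.016,0.08],255],[[0,0,0],[0.0,0.007,0.082],255],[[0,0,0],[0.0,-0.002,0.0835],255],[[0,0,0],[0.0,-0.01,0.085],255],[[0,0,0],[0.0,-0.01,0.085],255]])

```text
t: 21.15
eef_pos: [584.4, -111.0, 72.2]
tcp_rot: [-2.943, -0.002, 0.028]
ft_force: [-0.2, 0.6, 0.4]
opening: 0.008
```

Call:
arm_command(targets=[[[0,0,0],[0.0,-0.002,0.0004],255],[[0,0,0],[0.0,-0.004,0.0008],255],[[0,0,0],[0.0,-0.006,0.0012],255],[[0,0,0],[0.0,-0.006,0.0012],255]])

```text
t: 21.55
eef_pos: [583.6, -106.3, 70.5]
tcp_rot: [-2.942, -0.0, 0.026]
ft_force: [0.7, -0.4, -0.6]
opening: 0.005
```

Call:
arm_command(targets=[[[0,0,0],[0.0,-0.001,0.0002],255],[[0,0,0],[0.0,-0.003,0.0006],255],[[0,0,0],[0.0,-0.003,0.0006],255]])

```text
t: 21.85
eef_pos: [583.5, -103.3, 70.2]
tcp_rot: [-2.942, 0.0, 0.026]
ft_force: [0.2, -1.1, -0.2]
opening: 0.007
```

Call:
arm_command(targets=[[[0,0,0],[0.0,-0.001,0.0002],255],[[0,0,0],[0.0,-0.002,0.0004],255],[[0,0,0],[0.0,-0.002,0.0004],255]])

```text
t: 22.15
eef_pos: [583.4, -101.2, 70.2]
tcp_rot: [-2.942, 0.0, 0.026]
ft_force: [0.1, -0.7, -1.5]
opening: 0.005
```

Call:
arm_command(targets=[[[0,0,0],[0.0,-0.001,0.0002],255],[[0,0,0],[0.0,-0.002,0.0004],255],[[0,0,0],[0.0,-0.002,0.0004],255]])

```text
t: 22.45
eef_pos: [583.4, -99.8, 70.2]
tcp_rot: [-2.943, -0.0, 0.026]
ft_force: [-0.8, -6.9, -1.1]
opening: 0.005
```

Call:
arm_command(targets=[[[0,0,0],[0.0,-0.001,0.0002],255],[[0,0,0],[0.0,-0.0015,0.0003],255],[[0,0,0],[0.0,-0.0015,0.0003],255]])

```text
t: 22.75
eef_pos: [583.6, -99.4, 70.2]
tcp_rot: [-2.944, -0.001, 0.026]
ft_force: [-0.8, -12.3, -2.9]
opening: 0.003
```

The right stop is reached too (12 N at y = -99.4). The two tip positions are 223.7 mm apart, i.e. 2 x 108 plus a tip about 8 mm thick, which is consistent with both being flat. I'll give far and near the same low tip-first check.

Call:
arm_command(targets=[[[0,0,0],[0.0,0.012,-0.002],255],[[0,0,0],[0.0,0.03,-0.006],255],[[0,0,0],[0.0,0.022,-0.046],255],[[0,0,0],[0.0,0.014,-0.086],255],[[-0.1,0,0],[0.0,0.008,-0.116],255],[[-0.2,0,0],[0.0,0.008,-0.126],255],[[-0.2,0,0],[0.0,0.008,-0.126],255]])

```text
t: 23.45
eef_pos: [584.7, -130.2, 194.4]
tcp_rot: [3.139, -0.003, 0.027]
ft_force: [0.2, 0.1, -0.4]
opening: 0.007
```

```bash
python3 -c "
from h import *
print(env.state()['tcp_rot'],shift(115,0,190))"
```

```text
local now [   0.  -142.2] 194.4
[ 3.13902017 -0.00320664  0.02736368] [ 0.115  -0.1422  0.0044]
```

Call:
arm_command(targets=[[[0,0,0],[0.03,-0.036,0],255],[[0,0,0],[0.06,-0.072,0],255],[[0,-0.1,0],[0.09,-0.107,0],255],[[0,-0.2,0],[0.118,-0.142,0],255],[[0,-0.2,0],[0.118,-0.142,0.04],255],[[0,-0.2,0],[0.118,-0.142,0.085],255],[[0,-0.2,0],[0.118,-0.142,0.125],255],[[0,-0.2,0],[0.118,-0.142,0.125],255]])

```text
t: 24.25
eef_pos: [695.2, 13.9, 60.2]
tcp_rot: [-3.138, 0.212, 0.026]
ft_force: [-0.7, -1.0, -0.3]
opening: 0.002
```

Call:
arm_command(targets=[[[0,0,0],[-0.002,0,-0.009],255],[[0,0,0],[-0.01,0,-0.0075],255],[[0,0,0],[-0.018,0,-0.006],255],[[0,0,0],[-0.023,0,-0.005],255],[[0,0,0],[-0.023,0,-0.005],255]])

```text
t: 24.75
eef_pos: [676.4, 13.9, 78.0]
tcp_rot: [-3.142, 0.199, 0.026]
ft_force: [1.6, 0.8, -0.1]
opening: 0.008
```

Call:
arm_command(targets=[[[0,0,0],[-0.002,0,0.0004],255],[[0,0,0],[-0.004,0,0.0008],255],[[0,0,0],[-0.004,0,0.0008],255]])

```text
t: 25.05
eef_pos: [672.7, 13.8, 76.6]
tcp_rot: [3.142, 0.2, 0.026]
ft_force: [-0.4, -0.8, -0.2]
opening: 0.004
```

Call:
arm_command(targets=[[[0,0,0],[0.001,0,0.0065],255],[[0,0,0],[-0.001,0,0.007],255],[[0,0,0],[-0.003,0,0.0075],255],[[0,0,0],[-0.003,0,0.0075],255]])

```text
t: 25.45
eef_pos: [668.2, 13.7, 69.8]
tcp_rot: [3.142, 0.2, 0.026]
ft_force: [-0.9, -0.3, 0.4]
opening: 0.004
```

Call:
arm_command(targets=[[[0,0,0],[-0.001,0,0.0002],255],[[0,0,0],[-0.002,0,0.0004],255],[[0,0,0],[-0.002,0,0.0004],255]])

```text
t: 25.75
eef_pos: [666.6, 13.6, 70.1]
tcp_rot: [3.141, 0.199, 0.026]
ft_force: [1.3, -0.0, -0.5]
opening: 0.007
```

Call:
arm_command(targets=[[[0,0,0],[-0.001,0,0.0002],255],[[0,0,0],[-0.002,0,0.0004],255],[[0,0,0],[-0.002,0,0.0004],255]])

```text
t: 26.05
eef_pos: [665.9, 13.5, 70.1]
tcp_rot: [3.141, 0.196, 0.026]
ft_force: [7.7, 0.9, -2.8]
opening: 0.005
```

The far clip was already flat: stop at x = 666, against 666.9 before. The near clip was pressed with the same untapered finger side, so it should be alike. I'll retreat and do a final visual check.

Call:
arm_command(targets=[[[0,0,0],[0.012,0,-0.002],255],[[0,0,0],[0.03,0,-0.006],255],[[0,0,0],[0.022,0,-0.046],255],[[0,0,0],[0.014,0,-0.086],255],[[0,0.1,0],[0.008,0,-0.116],255],[[0,0.2,0],[0.0,0,-0.16],255],[[0,0.2,0],[0.0,0,-0.16],255]])

```text
t: 26.75
eef_pos: [696.9, 14.4, 234.1]
tcp_rot: [3.141, -0.012, 0.026]
ft_force: [0.7, -0.4, 1.0]
opening: 0.003
```

```bash
python3 ov.py pics/o4.png far;  python3 -c "
from h import *
print(env.state()['tcp_rot'],shift(0,280,235))"
```

```text
(np.int64(249), np.int64(397), np.int64(165), np.int64(275))
local now [115.2  -0.6] 230.8
[ 3.1409408  -0.00593277  0.0257988 ] [-0.1152 -0.2806 -0.0042]
```

View pics/o4.png

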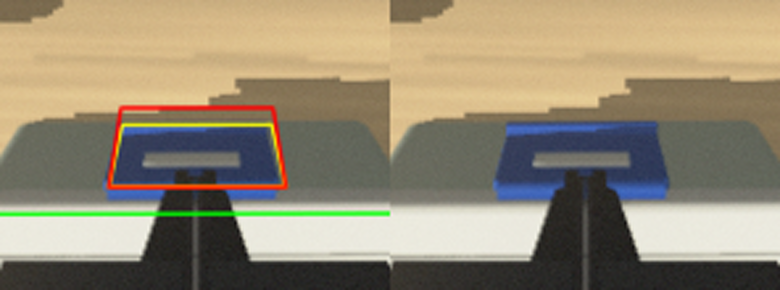

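Far is flat on the shut outline. I'll move away over the left side and take the final side and top views.

Call:
arm_command(targets=[[[0,0,0],[-0.014,-0.035,0.0],255],[[0,0,0],[-0.028,-0.07,0],255],[[0,0,0],[-0.043,-0.105,0],255],[[0,0,0],[-0.058,-0.14,0],255],[[0,0,0],[-0.072,-0.175,0],255],[[0,0,0],[-0.087,-0.21,0],255],[[0,0,0],[-0.1,-0.245,0],255],[[0,0,0],[-0.115,-0.28,0],255]])

```text
t: 27.6
eef_pos: [572.9, 292.5, 225.4]
tcp_rot: [3.14, 0.003, 0.026]
ft_force: [0.7, 0.3, 0.2]
opening: 0.004
```

```bash
python3 ov.py pics/o5.png left;  python3 - <<'E'
from h import *
p,d=read_camera('top'); cv2.imwrite('pics/t8.png',cv2.resize(p[100:250,270:450],None,fx=4,fy=4,interpolation=cv2.INTER_CUBIC))
p,d=read_camera('side'); cv2.imwrite('pics/s8.png',p)
print(env.state()['eef_pos'],shift(-117,0,235))
E
```

```text
(np.int64(416), np.int64(548), np.int64(110), np.int64(269))
local now [ -1. 281.] 225.5
[572.70248494 292.91816482 225.50046776] [-0.116   0.281  -0.0095]
```

View pics/o5.png

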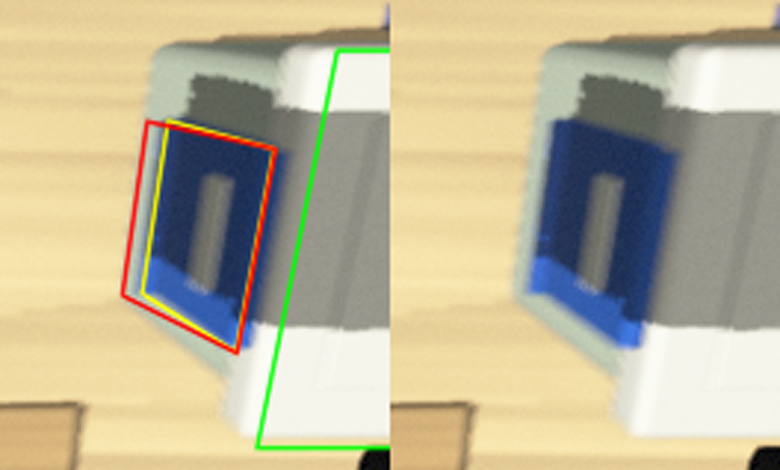

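View pics/t8.png

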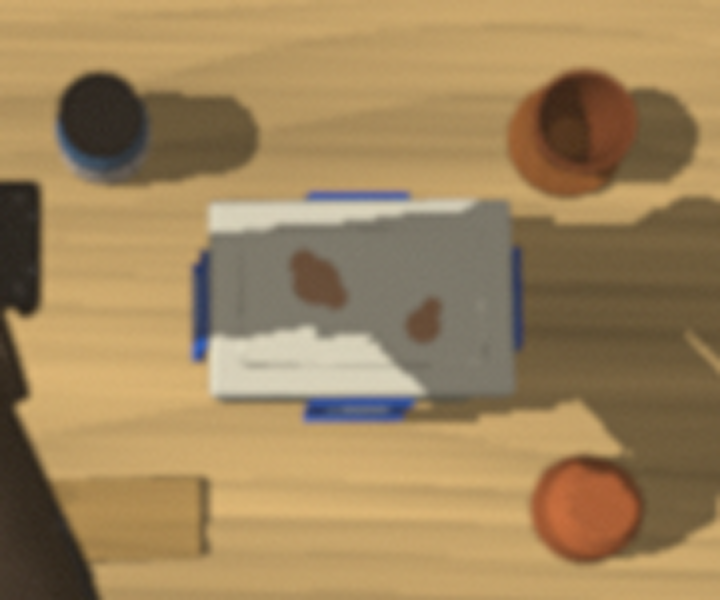

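View pics/s8.png

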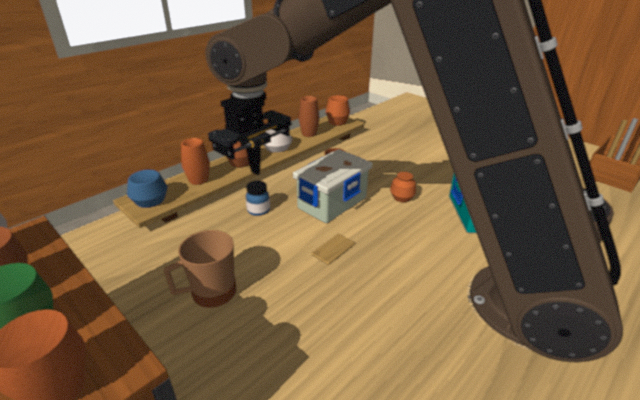

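Left now lies on the shut outline (top-view lip at 193, predicted 190.5). Near shows 420 against 423 predicted shut. The lid, pots, jar and rib are at the same pixels as at the start. Handing in.

```bash
python3 -c "
from h import *
s=env.state();print(s['t'],s['ft_force'],abs(s['qvel']).max());print(env.job_done())"
```

```text
27.75 [ 0.36266172  0.32063939 -0.85842867] 0.0488963497466606
the job is handed in; nothing more can be done
None
```

I pressed the four clips down in the order right, far, left, near with closed fingers, each until it met its hard stop (about 8–13 N), and handed the job in at 27.75 s. No verdict was reported.

- **Left and right:** on the first pass the left clip stayed about 0.13 rad open and the right one turned a little further when pressed again. I think the finger, which thickens upward, met the hinge area before its tip had closed the flap. I re-pressed both low down with the tool tilted until they stopped; the two tip positions then agreed with both clips lying flat.
- **Far:** a second tilted press moved it less than 1 mm, so it was already shut.
- **Near:** I pressed it only once. It stopped at 9 N without moving further, and the top and side views agree with it being shut.

In the last overlays the left and far clips lie on the predicted shut outlines, and the near clip agrees with its own in the top view. I did not take a new close-up of the right clip after its second press; its stop force and tip position are the evidence for it.

The lid, pots, jar and rib are at the same picture positions as at the start. The jug looks unmoved, but I did not measure it. The box may have slid a millimetre or two during the first right and left presses. The gripper was clear of everything at hand-in.

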